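# Stir the cedar beads in the freshener dish

## Task

Take the wooden stirrer out of the glass cup and, with its head down among the cedar beads, stir the dish at least two full rounds, carrying on until the round and square beads are mixed: on each side of the line between the dish's two inner bumps there must lie at least one round and at least one square bead. Keep every bead in the dish, touch the beads only with the stirrer and keep the dish about where it stands, then stand the stirrer back in its cup, which stays where it was. Leave the fan, the controller, the spoon rest and the headset stand alone.

Things in the scene. Friction and masses are not known exactly. Their poses are not given: they have to be found in the camera images.
- dish: Round off-white stoneware dish, ~1 kg, loose: outside diameter 156, rim 46 up. Flat inner floor (diameter 100, 10 up), then a slope at 37 degrees to an upright wall (inside diameter 136). Origin: centre of underside, z up. At its +y and -y ends a round bump stands 5 in from the wall, a flat lug outside it (192 over lugs). Bump line = y axis. At start round beads lie at +x, square at -x.
- round0: Round (drum-shaped) cedar bead, diameter 18, height 16, waxed smooth, loose, about 12 g. Origin: its centre; z along its axis.
- round1: Round (drum-shaped) cedar bead, diameter 18, height 16, waxed smooth, loose, about 12 g. Origin: its centre; z along its axis.
- round2: Round (drum-shaped) cedar bead, diameter 18, height 16, waxed smooth, loose, about 12 g. Origin: its centre; z along its axis.
- round3: Round (drum-shaped) cedar bead, diameter 18, height 16, waxed smooth, loose, about 12 g. Origin: its centre; z along its axis.
- square0: Square cedar bead, 17 x 17 x 16 high, same wood as the round ones, waxed smooth, loose, about 14 g. Origin: its centre.
- square1: Square cedar bead, 17 x 17 x 16 high, same wood as the round ones, waxed smooth, loose, about 14 g. Origin: its centre.
- square2: Square cedar bead, 17 x 17 x 16 high, same wood as the round ones, waxed smooth, loose, about 14 g. Origin: its centre.
- square3: Square cedar bead, 17 x 17 x 16 high, same wood as the round ones, waxed smooth, loose, about 14 g. Origin: its centre.
- stirrer: Pale wooden stirrer, straight, round, 165 long, ~50 g: head of diameter 20 over the lowest 36, then a handle of diameter 14 to the top. Starts head down in the cup, leaning 10 to 15 degrees any way on the rim. Origin: centre of the foot (head end face); z runs up along the stick, handle top at z = 165.
- stirrer_foot (a point): Centre of the stirrer's flat foot (head end), same point as the stirrer's origin.
- cup: Clear glass votive-shaped cup, loose, about 250 g: outside diameter 40 at the rim, 35 at the base, 65 high, inside diameter 32 at the rim tapering to 27.5, inner floor 8 above the desk. Origin: centre of its underside; z up. It stands in one of four places beside the dish.
- fan: Bystander: black desk fan with a small knob on its round base (diameter 116); round head of diameter 136, 40 thick, top 223 above the desk. Origin: centre of its underside; head faces its -x. Loose.
- controller: Bystander: teal plastic game controller, about 100 x 146, 45 high with its sticks. Origin: centre of its underside. Loose.
- spoon_rest: Bystander: empty stainless spoon rest, round tray of diameter 94, 12 high, with a short flat tongue reaching to 88 from the centre along its -x. Origin: centre of the tray's underside. Loose.
- headset_stand: Bystander: fixed empty headset stand behind the dish: round base of diameter 100, upright post of diameter 16, cross-piece along its y 110 long on top, 280 high. Origin: centre of its underside.
Things that resemble listed ones, but are neither listed nor needed, are in the scene too. There is more than one size of the stirrer; the job needs the smaller. Of the things that look like the cup, take the one that is farthest from the robot's base at the start.

How it is judged:
By the outcome, as a careful person would: the job done as asked, in the order asked, and still so for the second after the job is handed in, with the robot touching nothing.
It also fails if it takes over 70 s, if anything falls off the work surface, if the arm or the gripper's body presses on something with over 40 N, if the wrist force passes 120 N, or if a joint passes its speed limit or range.

## Robot

A 7-joint arm with a two-finger parallel gripper is mounted at the origin on the work surface. World frame = base frame: x ahead of the robot, y to its left, z up, the work surface at z = 0. Lengths are in m, angles in rad, forces in N, time in s.
With the tool pointing down it reaches from about 0.4 to 0.85 m from the base axis. Payload 10.4 kg.
Tool frame: the origin (TCP) lies at the very end of the fingers, on their centre line; the grasp point (between the pads) lies 19 mm behind it; z points along the fingers, y is the line along which they close (so a half turn about z gives the same grasp; the last joint's range is limited). The gripper opens to 87 mm and grips with 3 to 60 N. Pads are 19 mm wide; open, the fingers measure 117 mm over their backs; the gripper's body (75 mm by 190 mm) begins 51 mm behind the grasp point.
Start: joints at [1.283, 0.332, -0.065, 1.46, 0.022, 1.35, -0.088], TCP at [0.164, -0.603, 0.223] pointing down, gripper open.
Joint ranges: [-2.6, 2.6], [-0.5, 2.12], [-1.47, 1.34], [0.16, 2.42], [-1.27, 4.41], [0.06, 2.06], [-2.6, 2.6]. Speed limits (rad/s): [2.22, 2.22, 2.79, 2.79, 3.14, 3.14, 3.14].

## Interface

Orientations are given as a unit quaternion [x, y, z, w].
In Python, from bench import status, camera, order gives the robot as it stands.
- The arm moves only by the tool jog_arm, never from a script. Its argument "plan" is a list of rows, each a list of 7 numbers: the turn, a rotation vector about the tool's x, y, z in rad, then the shift along the tool's x, y, z in mm, then the opening, from -1 (shut) to 1 (fully open). A call has 1 to 12 rows; each row is the pose to reach, as a shift and turn from the pose commanded when the call began, along the tool's axes at that moment; what a row does not reach only later rows make up. A row lasts 1/10 s, in which the tool goes at most 50 mm and 8.59 degrees, less where a joint would pass 70% of its speed; a pose out of reach is approached as far as the arm can. A call with a gripper value outside its range is refused whole. The fingers move at their own pace and stop on an object; "squeeze" is the grip in N (left out, the last holds). Time passes only in rows, so rows that repeat a pose let the fingers close. It gives the time, the measured TCP pose, the force, the opening and the grip force at its end, in the units of the state.
- status.read_state(): the state, without advancing time (a new reading comes with each control period).
- camera(name): name is "side" or "top" or "wrist"; returns a dict with "image" (384x512x3 uint8, red, green, blue), "z_map" (384x512 float32, m along the optical axis (not along the pixel's ray), 0 where there is no reading), "fx", "fy", "cx", "cy" (pixels), "world_from_camera" (4x4, takes a point from camera to world coordinates); the wrist camera has in their place "mount" (4x4, takes a point from camera to tool coordinates, whose origin is the TCP and whose axes are the flange's). Camera axes: x right, y down, z forward; pixel columns grow to the right and rows downward; lengths in m; the calibration is good to about 2 mm. A picture is of the moment at which its call begins: read the wrist's pose just before it.
- order.close_job(): hands the job in; it is judged then, once.
The state is a dict: "time": time; "joint_positions": joint angles; "joint_vel": joint speeds; "joint_torque": joint torques, N m; "ee_pos": TCP position; "eef_rot": TCP orientation; "ft_force": force on the tool from outside, world axes, zero at the start; "torque": the same for the moment, N m; "width": finger opening in m; "grip_force": force on a finger pad.
Only numpy, scipy, OpenCV 4.12 (cv2) and the standard library are available. Lean on these libraries where they do the work, as an engineer would, in place of code of your own. Each camera call takes 0.05 s, during which the arm holds its last target. There are 200 camera calls.

## Working session

There is one attempt and no reset: what is moved stays moved. The work goes in short steps, Python scripts to look and compute and a tool call to move; the robot and the scene stay as the last step left them, time stands still between calls to the robot, and variables do not carry over. Pictures are saved under pics/ and viewed, at most 10 in all, crops included, and the job is handed in when it is done.

Besides the shell and the picture viewer there is one more tool, called after ">>>" as name(argument=value, ...), one argument or row to a line, values as JSON. jog_arm: Moves the arm, as the interface text tells. Its arguments: {"type":"object","properties":{"plan":{"type":"array"},"squeeze":{"type":"number"}},"required":["plan"]}

```bash
mkdir -p pics; ls
cat > h.py <<'E'
import numpy as np, cv2, pickle
from bench import status, camera, order
def snap(n,tag):
    s=status.read_state(); c=camera(n); c['state']=s
    pickle.dump(c,open(f'{tag}.pkl','wb')); return c
def load(tag): return pickle.load(open(f'{tag}.pkl','rb'))
def ray(c,u,v):
    T=np.array(c['world_from_camera']); d=T[:3,:3]@np.array([(u-c['cx'])/c['fx'],(v-c['cy'])/c['fy'],1]); return T[:3,3],d
def onz(c,u,v,z):
    o,d=ray(c,u,v); return o+d*(z-o[2])/d[2]
def pt(c,u,v):
    o,d=ray(c,u,v); return o+d*c['z_map'][int(v),int(u)]
E
python3 - <<'E'
from h import *
a=snap('top','t0');b=snap('side','s0')
for n,c in(('top',a),('side',b)):
    cv2.imwrite(f'pics/{n}0.png',cv2.resize(c['image'][:,:,::-1],(800,600),interpolation=cv2.INTER_CUBIC))
    print(n,c['fx'],c['cx'],c['cy'],np.round(c['world_from_camera'],3).tolist())
print(status.read_state())
E
```

```text
pics
top 380.19559035371276 250.63812356642225 188.90498822117567 [[-0.009, -0.988, 0.153, 0.417], [-0.999, 0.014, 0.032, -0.045], [-0.033, -0.153, -0.988, 0.881], [0.0, 0.0, 0.0, 1.0]]
side 360.2252585612844 255.84671432809967 188.13205697136607 [[0.994, -0.076, 0.079, 0.467], [-0.109, -0.635, 0.765, -0.678], [-0.008, -0.769, -0.639, 0.569], [0.0, 0.0, 0.0, 1.0]]
{'time': 0.1, 'joint_positions': array([ 1.28345274,  0.33283047, -0.06471374,  1.46085152,  0.02158001,
        1.34990085, -0.08849534]), 'joint_vel': array([ 6.21678669e-04, -1.63622103e-03, -4.52038673e-05, -2.51305655e-04,
       -4.75752710e-04,  6.85103475e-04,  5.79172275e-04]), 'joint_torque': array([ 2.32275044e-03, -6.24546361e+01,  2.53239454e-02, -3.90719998e+01,
       -6.14314014e-02,  3.66060832e-02,  5.27905843e-05]), 'ee_pos': array([ 0.16345903, -0.6028869 ,  0.22182269]), 'eef_rot': array([ 9.91249297e-01,  1.32001559e-01, -1.02338347e-04, -6.39738231e-04]), 'ft_force': array([ 0.58885541,  0.16952538, -0.67145496]), 'torque': array([-0.00813747,  0.00991943, -0.02817008]), 'grip_force': 0.0, 'width': 0.08703603460896572}
```

View pics/top0.png

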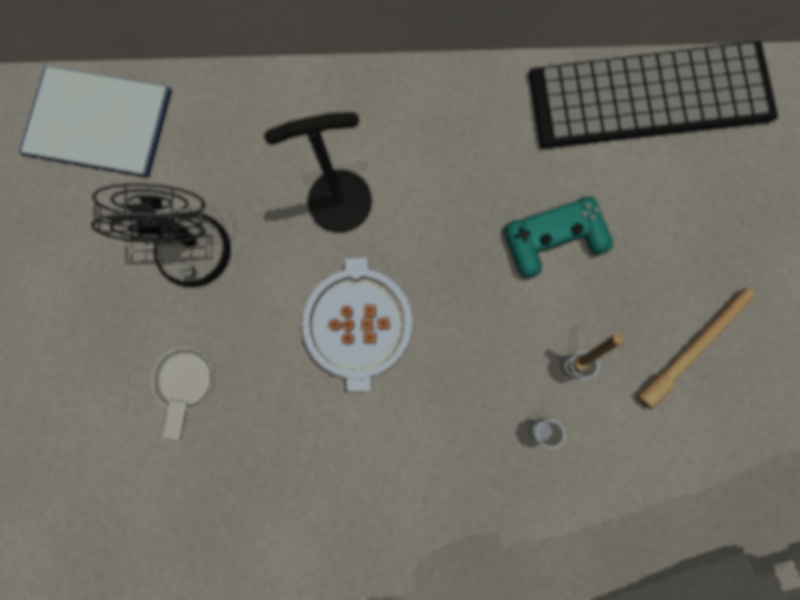

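View pics/side0.png

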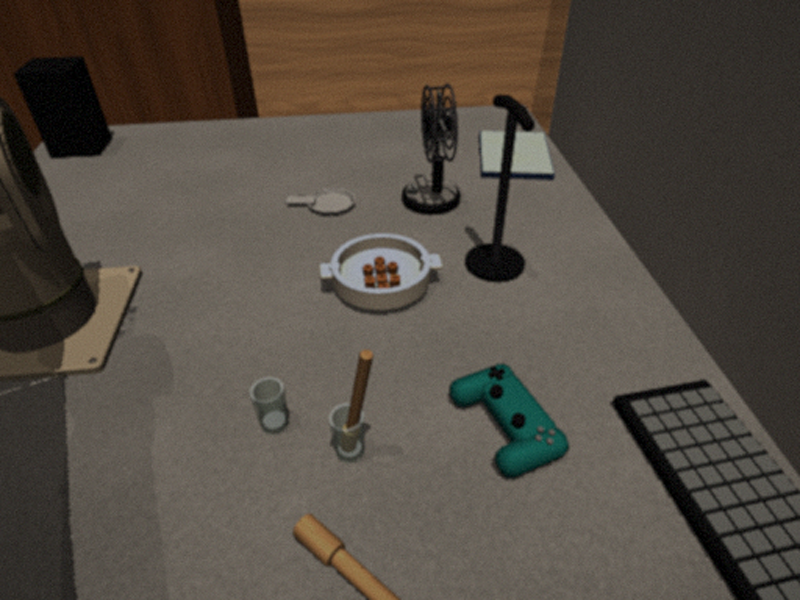

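Top view (800x600 px): the cup candidates are an empty glass at (545,433) and a glass holding a stick at (580,366). The second is farther from the base. The stirrer candidates are the stick in that glass, tip (617,340), and a longer stick lying at (695,345). The upright stick in the far cup fits. I'll confirm in one crop and measure.

Run:
```python
from h import *
t=load('t0');s=load('s0')
A=cv2.resize(t['image'][170:300,320:490,::-1],(510,390),interpolation=cv2.INTER_CUBIC)
B=cv2.resize(s['image'][210:310,150:250,::-1],(290,390*1),interpolation=cv2.INTER_CUBIC)
cv2.imwrite('pics/crop.png',np.hstack([A,B]))
for n,c in(('t',t),('s',s)):
    hsv=cv2.cvtColor(c['image'],cv2.COLOR_RGB2HSV)
    m=((hsv[:,:,0]>5)&(hsv[:,:,0]<22)&(hsv[:,:,1]>95)&(hsv[:,:,2]>50)).astype(np.uint8)
    k,l,st,ce=cv2.connectedComponentsWithStats(m)
    for i in range(1,k):
        if st[i,4]>12: 
            ys,xs=np.where(l==i); P=np.array([pt(c,x,y) for x,y in zip(xs,ys) if c['z_map'][y,x]>0])
            print(n,st[i].tolist(),ce[i].round(1), np.median(P,0).round(3) if len(P) else None, hsv[l==i].mean(0).round())
# dish: points by depth at z .03-.06
for n,c in(('t',t),('s',s)):
    v,u=np.mgrid[0:384,0:512]; z=c['z_map']
    T=c['world_from_camera']; P=np.stack([(u-c['cx'])/c['fx']*z,(v-c['cy'])/c['fy']*z,z],-1)@T[:3,:3].T+T[:3,3]
    m=(z>0)&(P[...,2]>.040)&(P[...,2]<.054)&(abs(P[...,0]-.45)<.16)&(abs(P[...,1]-0.03)<.16)
    hsv=cv2.cvtColor(c['image'],cv2.COLOR_RGB2HSV); m&=(hsv[...,2]>120)
    Q=P[m]; print(n,len(Q),Q[:,:2].min(0),Q[:,:2].max(0))
    e=cv2.minEnclosingCircle(Q[:,:2].astype(np.float32)); print(e)
    for nm,uu,vv in (('cup1',580,366),('cup2',545,433)): 
        if n=='t': print(nm,onz(c,uu*.64,vv*.64,.03))
```

```text
t [409, 185, 73, 76, 824] [443.8 223.4] [ 0.465 -0.444  0.022] [ 18. 112. 132.]
t [219, 197, 6, 6, 27] [221.5 199.1] [0.527 0.048 0.027] [ 13. 138. 119.]
t [232, 196, 8, 23, 122] [235.7 207.2] [0.508 0.016 0.026] [ 13. 137. 125.]
t [211, 205, 7, 6, 30] [214.  207.5] [0.508 0.066 0.026] [ 13. 137. 119.]
t [219, 205, 7, 7, 35] [222.3 207.6] [0.507 0.047 0.027] [ 12. 132. 120.]
t [242, 204, 7, 6, 37] [244.9 206.5] [ 0.508 -0.005  0.027] [ 13. 135. 127.]
t [220, 213, 6, 7, 29] [222.3 216.2] [0.488 0.047 0.027] [ 13. 135. 119.]
t [368, 214, 30, 20, 95] [384.3 223.9] [ 0.46  -0.282  0.139] [ 17. 115.  85.]
s [10, 0, 143, 80, 4121] [95.4 40.1] [-0.042  1.024  0.061] [ 11. 177.  55.]
s [131, 0, 6, 9, 22] [133.5   3.8] [0.133 1.025 0.201] [ 11. 172.  53.]
s [152, 0, 214, 86, 14136] [257.2  34.1] [ 0.695  1.549 -0.094] [ 14. 140. 103.]
s [134, 7, 5, 8, 15] [136.6  10.2] [0.143 1.024 0.177] [ 11. 173.  53.]
s [57, 13, 8, 9, 25] [60.7 17.3] [-0.171  1.022  0.16 ] [ 11. 164.  53.]
s [0, 30, 5, 7, 14] [ 1.4 33.6] [-0.435  1.025  0.103] [ 12. 176.  52.]
s [3, 42, 5, 14, 25] [ 5.2 47.4] [-0.446  1.024  0.05 ] [ 11. 172.  54.]
s [0, 47, 27, 46, 198] [11.9 70.4] [-0.461  1.023 -0.046] [ 11. 174.  54.]
s [240, 165, 16, 19, 164] [245.8 175.4] [0.512 0.019 0.026] [ 11. 163.  96.]
s [248, 168, 6, 5, 25] [250.8 170.2] [0.529 0.043 0.026] [ 11. 170.  90.]
s [233, 170, 7, 13, 63] [235.7 176. ] [0.489 0.036 0.026] [ 11. 169.  94.]
s [220, 224, 19, 50, 310] [229.4 247. ] [ 0.463 -0.293  0.129] [ 15. 141.  72.]
s [188, 329, 68, 55, 1149] [216.8 356.8] [ 0.429 -0.414  0.023] [ 16. 136. 128.]
t 1181 [ 0.41455777 -0.04526293] [0.6047053  0.11005849]
((0.5095381140708923, 0.029560651630163193), 0.09561619907617569)
cup1 [ 0.44407711 -0.28237618  0.03      ]
cup2 [ 0.35220358 -0.22905617  0.03      ]
s 537 [ 0.41561159 -0.04750118] [0.60238678 0.10739908]
((0.5087977051734924, 0.030016949400305748), 0.09368950128555298)
```

View pics/crop.png

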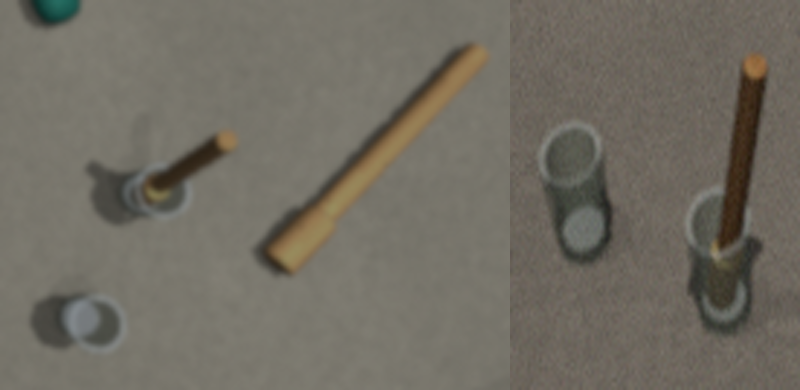

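The crop shows the short stick head-down in the farther cup, tip at crop (227,141) in the top view and (754,66) in the side view. The longer stick lies loose, and the nearer cup is empty. Next I'll triangulate the tip, shoulder and rim.

Run:
```python
from h import *
t=load('t0');s=load('s0')
def tri(a,b):
    o1,d1=ray(t,*a);o2,d2=ray(s,*b)
    x=np.linalg.lstsq(np.c_[d1,-d2],o2-o1,rcond=None)[0]; p,q=o1+d1*x[0],o2+d2*x[1]; return (p+q)/2,np.linalg.norm(p-q)
for n,a,b in(('tip',(395.7,217),(234.1,226.9)),('shoulder',(372.3,233.3),(223.1,274.6)),('rim',(373.3,234.3),(221.4,266.9))): print(n,*tri(a,b))
print('rim onz',onz(t,373.3,234.3,.065),onz(s,221.4,266.9,.065), 'base s',onz(s,150+(724-510)/2.9,210+303/3.9,.008))
# handle pts with depth in both views
Q=[]
for n,c in(('t',t),('s',s)):
    hsv=cv2.cvtColor(c['image'],cv2.COLOR_RGB2HSV); z=c['z_map']
    v,u=np.mgrid[0:384,0:512]
    T=c['world_from_camera']; P=np.stack([(u-c['cx'])/c['fx']*z,(v-c['cy'])/c['fy']*z,z],-1)@T[:3,:3].T+T[:3,3]
    m=(z>0)&(abs(P[...,0]-.45)<.05)&(abs(P[...,1]+.285)<.05)&(P[...,2]>.08)&(P[...,2]<.18)
    q=P[m]; print(n,len(q))
    for lo in np.arange(.08,.18,.015):
        w=q[(q[:,2]>lo)&(q[:,2]<lo+.015)]
        if len(w): print(lo.round(3),len(w),np.median(w,0).round(4))
    m=(z>0)&(abs(P[...,0]-.45)<.05)&(abs(P[...,1]+.285)<.05)&(P[...,2]>.055)&(P[...,2]<.07); q=P[m]
    if len(q): print('rimpts',len(q),q.min(0),q.max(0))
# dish lugs: angle
for c in(t,):
    z=c['z_map'];v,u=np.mgrid[0:384,0:512];T=c['world_from_camera']; P=np.stack([(u-c['cx'])/c['fx']*z,(v-c['cy'])/c['fy']*z,z],-1)@T[:3,:3].T+T[:3,3]
    r=np.hypot(P[...,0]-.509,P[...,1]-.03); hi=cv2.cvtColor(c['image'],cv2.COLOR_RGB2HSV)[...,2]>120
    for sg in(1,-1):
        m=(r>.084)&(r<.1)&(P[...,2]>.02)&hi&((P[...,0]-.509)*sg>0.05); print('lug',m.sum(),P[m].mean(0))
```

```text
tip [ 0.47156409 -0.28987371  0.17007588] 0.0016457274341501044
shoulder [ 0.44657938 -0.28106809  0.04334399] 0.0018710060674905617
rim [ 0.44437596 -0.27795955  0.06125965] 0.0029636312339016806
rim onz [ 0.44277686 -0.27699094  0.065     ] [ 0.44600614 -0.28079583  0.065     ] base s [ 0.44634453 -0.28353571  0.008     ]
t 188
0.08 18 [ 0.4547 -0.2773  0.0884]
0.095 21 [ 0.4563 -0.2784  0.1021]
0.11 27 [ 0.4594 -0.2794  0.1166]
0.125 26 [ 0.4624 -0.2805  0.1337]
0.14 24 [ 0.4647 -0.2812  0.1478]
0.155 32 [ 0.4676 -0.2827  0.1625]
0.17 40 [ 0.4724 -0.2877  0.1724]
rimpts 139 [ 0.42664924 -0.2976698   0.05503231] [ 0.46456989 -0.25869874  0.06913139]
s 355
0.08 47 [ 0.4561 -0.2905  0.0876]
0.095 46 [ 0.4582 -0.2917  0.1026]
0.11 49 [ 0.4612 -0.2925  0.1168]
0.125 52 [ 0.4639 -0.2937  0.1323]
0.14 56 [ 0.4663 -0.2947  0.1477]
0.155 61 [ 0.4697 -0.2956  0.1629]
0.17 44 [ 0.4709 -0.2922  0.1721]
rimpts 239 [ 0.42631645 -0.30141116  0.05502186] [ 0.46450354 -0.26023961  0.06981769]
lug 74 [0.5982596  0.03284231 0.04086343]
lug 81 [0.41958503 0.03004289 0.04139423]
```

>>> jog_arm(
  plan=[
    [0.11,-0.15,0,45,-25,0,0.3],
    [0.11,-0.15,0,85,-48,0,0.3],
    [0.11,-0.15,0,125,-71,0,0.3],
    [0.11,-0.15,0,165,-94,0,0.3],
    [0.11,-0.15,0,205,-117,0,0.3],
    [0.11,-0.15,0,245,-140,0,0.3],
    [0.11,-0.15,0,285,-163,0,0.3],
    [0.11,-0.15,0,325,-186,0,0.3],
    [0.11,-0.15,0,360,-206,0,0.3],
    [0.11,-0.15,0,383,-219,0,0.3],
    [0.11,-0.15,0,383,-219,0,0.3],
    [0.11,-0.15,0,383,-219,0,0.3],
  ],
)

```text
time: 1.3
ee_pos: [0.4759, -0.2914, 0.2221]
eef_rot: [0.987, 0.132, -0.082, -0.045]
ft_force: [-0.6, -0.3, 0.5]
width: 0.0566
grip_force: 0.0
```

```bash
cat >> h.py <<'E'
from scipy.spatial.transform import Rotation as Rn
def rel(p,zup=None,Rt=None):
    s=status.read_state(); R=Rn.from_quat(s['eef_rot'])
    d=R.inv().apply(np.array(p)-s['ee_pos'])*1000
    rv=np.zeros(3)
    if Rt is not None: rv=(R.inv()*Rt).as_rotvec()
    elif zup is not None:
        g=R.inv().apply(-np.array(zup)/np.linalg.norm(zup)); c=np.cross([0,0,1],g); rv=c/max(np.linalg.norm(c),1e-9)*np.arccos(np.clip(g[2],-1,1))
    return rv.round(3).tolist(),d.round(1).tolist()
E
python3 - <<'E'
from h import *
s=status.read_state(); print(s['time'],s['ee_pos'],s['eef_rot'],s['width'],Rn.from_quat(s['eef_rot']).as_matrix()[:,2])
u=np.array([.172,-.068,.983]); tip=np.array([.4715,-.290,.171])
print(rel(tip-.059*u,u))
w=snap('wrist','w0'); cv2.imwrite('pics/w0.png',w['image'][:,:,::-1]); print(w['mount'])
E
```

```text
1.3 [ 0.47587418 -0.29141388  0.22213126] [ 0.98685628  0.13196561 -0.08190128 -0.04463121] 0.05657069096038381 [-0.17342916  0.06647288 -0.98260047]
([0.001, 0.002, -0.0], [4.0, 3.1, 110.1])
[[-4.41221747e-04 -9.61360917e-01 -2.75290742e-01  7.61973428e-02]
 [ 9.99999240e-01 -1.07186358e-04 -1.22843447e-03 -5.83390910e-05]
 [ 1.15146148e-03 -2.75291075e-01  9.61360233e-01 -1.61544289e-01]
 [ 0.00000000e+00  0.00000000e+00  0.00000000e+00  1.00000000e+00]]
```

View pics/w0.png

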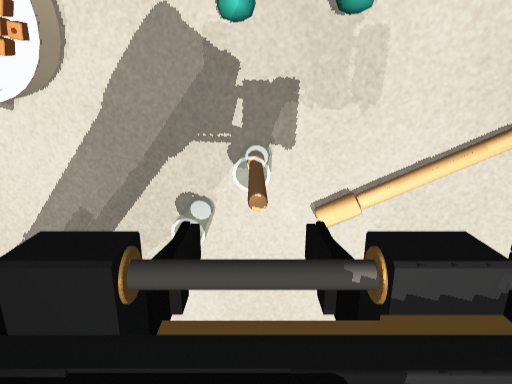

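The wrist view shows the stick tip at (258,201), midway between the fingers. I'll descend along the stick and close.

>>> jog_arm(
  plan=[
    [0,0,0,4,3,25,0.3],
    [0,0,0,4,3,50,0.3],
    [0,0,0,4,3,75,0.3],
    [0,0,0,4,3,95,0.3],
    [0,0,0,4,3,110,0.3],
    [0,0,0,4,3,110,0.3],
    [0,0,0,4,3,110,-0.4],
    [0,0,0,4,3,110,-1],
    [0,0,0,4,3,110,-1],
    [0,0,0,4,3,110,-1],
    [0,0,0,4,3,110,-1],
    [0,0,0,4,3,110,-1],
  ],
  squeeze=25,
)

```text
time: 2.55
ee_pos: [0.4616, -0.2861, 0.1137]
eef_rot: [0.987, 0.131, -0.081, -0.044]
ft_force: [0.1, 0.1, 0.0]
width: 0.0166
grip_force: 0.0
```

Run:
```python
from h import *
s=status.read_state(); print(s['width'],s['grip_force'],s['ft_force'],s['ee_pos'])
```

```text
0.01656110172084807 0.0 [0.05488762 0.11112258 0.02558444] [ 0.46159697 -0.28614638  0.11367808]
```

>>> jog_arm(
  plan=[
    [0,0,0,0,0,0,-1],
    [0,0,0,0,0,0,-1],
    [0,0,0,0,0,0,-1],
    [0,0,0,0,0,-3,-1],
    [0,0,0,0,0,-6,-1],
    [0,0,0,0,0,-6,-1],
  ],
)

```text
time: 3.15
ee_pos: [0.4627, -0.2866, 0.1199]
eef_rot: [0.987, 0.131, -0.081, -0.044]
ft_force: [-1.4, 0.2, 0.1]
width: 0.0137
grip_force: 25.0
```

Run:
```python
from h import *
s=status.read_state(); print(s['width'],s['grip_force'],s['ft_force'],s['ee_pos'])
print(rel([.4455,-.2795,.124],[0,0,1]))
```

```text
0.013695888494728848 24.999930679332465 [-1.37521559  0.22149372  0.10597879] [ 0.46267811 -0.28664082  0.11987414]
([-0.11, 0.15, 0.0], [-15.1, -11.6, -0.6])
```

>>> jog_arm(
  plan=[
    [-0.03,0.04,0,-4,-3,0,-1],
    [-0.055,0.075,0,-7.5,-6,0,-1],
    [-0.08,0.11,0,-11,-8.5,-0.5,-1],
    [-0.11,0.15,0,-15,-11.5,-0.5,-1],
    [-0.11,0.15,0,-15,-11.5,-0.5,-1],
  ],
)

```text
time: 3.65
ee_pos: [0.4444, -0.2795, 0.1239]
eef_rot: [0.991, 0.132, 0.0, 0.001]
ft_force: [-0.2, -0.2, 0.4]
width: 0.0135
grip_force: 25.0
```

Run:
```python
from h import *
s=status.read_state(); print(s['width'],s['grip_force'],s['ft_force'],s['ee_pos'],Rn.from_quat(s['eef_rot']).as_matrix().round(3).tolist())
```

```text
0.013545431364135335 24.99990725889802 [-0.18831427 -0.18682407  0.41803537] [ 0.44437199 -0.27951138  0.12385814] [[0.965, 0.261, 0.001], [0.261, -0.965, -0.001], [0.0, 0.001, -1.0]]
```

>>> jog_arm(
  plan=[
    [0,0,0,0,0,-12,-1],
    [0,0,0,0,0,-30,-1],
    [0,0,0,0,0,-55,-1],
    [0,0,0,0,0,-80,-1],
    [0,0,0,0,0,-105,-1],
    [0,0,0,0,0,-125,-1],
    [0,0,0,0,0,-125,-1],
  ],
)

```text
time: 4.35
ee_pos: [0.4473, -0.2801, 0.2521]
eef_rot: [0.991, 0.132, 0.002, 0.001]
ft_force: [1.2, -0.7, -1.2]
width: 0.0133
grip_force: 25.0
```

Run:
```python
from h import *
b=snap('side','s1');a=snap('top','t1'); st=status.read_state(); print(st['ee_pos'],st['ft_force'])
cv2.imwrite('pics/s1.png',np.hstack([cv2.resize(b['image'][100:300,150:330,::-1],(450,500),interpolation=cv2.INTER_CUBIC),cv2.resize(a['image'][140:290,300:405,::-1],(350,500),interpolation=cv2.INTER_CUBIC)]))
c=b;z=c['z_map'];v,u=np.mgrid[0:384,0:512];T=c['world_from_camera'];P=np.stack([(u-c['cx'])/c['fx']*z,(v-c['cy'])/c['fy']*z,z],-1)@T[:3,:3].T+T[:3,3]
q=P[(z>0)&(abs(P[...,0]-.4444)<.025)&(abs(P[...,1]+.2795)<.03)&(P[...,2]>.09)]
for lo in np.arange(.09,.25,.01):
    w=q[(q[:,2]>lo)&(q[:,2]<lo+.01)]
    if len(w): print(lo.round(3),len(w),np.median(w,0).round(4),w[:,0].min().round(4),w[:,0].max().round(4),w[:,2].min().round(4))
```

```text
[ 0.44594762 -0.27956377  0.24870515] [-0.37522686  0.35189325  0.14571594]
0.14 10 [ 0.447  -0.289   0.1487] 0.4399 0.4524 0.1471
0.15 54 [ 0.4479 -0.2894  0.1552] 0.4379 0.4563 0.1501
0.16 62 [ 0.4481 -0.289   0.1649] 0.4381 0.4573 0.1602
0.17 57 [ 0.448  -0.289   0.1753] 0.4377 0.4561 0.1703
0.18 78 [ 0.4475 -0.2859  0.1824] 0.4381 0.4566 0.1801
0.19 46 [ 0.4479 -0.2864  0.1947] 0.4406 0.4544 0.1904
0.2 48 [ 0.4476 -0.2863  0.2057] 0.4413 0.4538 0.2
0.21 48 [ 0.448  -0.2862  0.2148] 0.4407 0.4543 0.21
0.22 51 [ 0.4476 -0.2863  0.2258] 0.4407 0.4538 0.22
0.23 51 [ 0.4482 -0.2862  0.2348] 0.441 0.4542 0.2301
0.24 24 [ 0.4489 -0.2864  0.2423] 0.4419 0.4533 0.2401
```

View pics/s1.png

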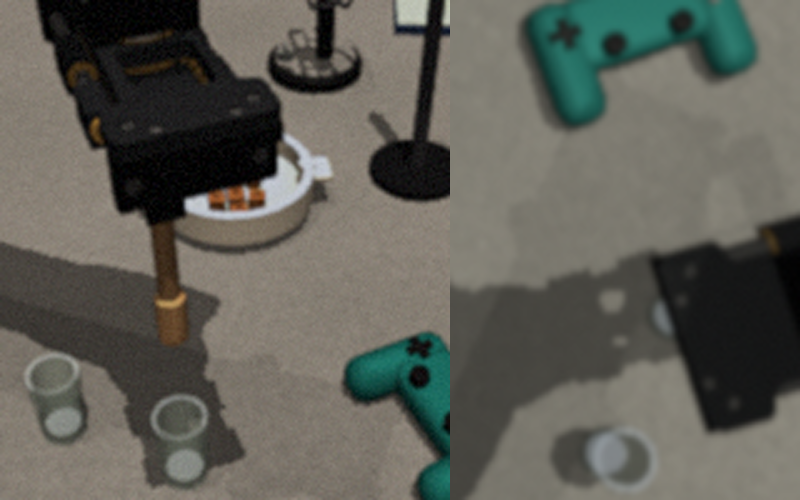

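Run:
```python
from h import *
t=load('t0')
for n,u,v,z in(('base',340,200,0.01),('cL',268,138,.275),('cR',356,121,.275),('fan base',192,250,0.02),('fanhead',150,232,.15)): print(n,onz(t,u*.64,v*.64,z).round(3))
print(rel([.547,.031,.25],[0,0,1]))
```

```text
base [0.7  0.06 0.01]
cL [0.685 0.107 0.275]
cR [0.702 0.011 0.275]
fan base [0.623 0.282 0.02 ]
fanhead [0.616 0.288 0.15 ]
([0.0, -0.0, 0.0], [178.9, -273.2, -1.3])
```

>>> jog_arm(
  plan=[
    [0,0,0,10,-15,0,-1],
    [0,0,0,25,-38,0,-1],
    [0,0,0,45,-69,0,-1],
    [0,0,0,65,-99,0,-1],
    [0,0,0,85,-130,0,-1],
    [0,0,0,105,-160,0,-1],
    [0,0,0,125,-191,0,-1],
    [0,0,0,145,-221,0,-1],
    [0,0,0,162,-247,0,-1],
    [0,0,0,174,-266,0,-1],
    [0,0,0,179,-273,0,-1],
    [0,0,0,179,-273,0,-1],
  ],
)

```text
time: 5.65
ee_pos: [0.5466, 0.0316, 0.2476]
eef_rot: [0.991, 0.133, -0.001, -0.0]
ft_force: [-0.1, -0.1, -0.4]
width: 0.0134
grip_force: 25.0
```

Run:
```python
from h import *
b=snap('side','s2');print(rel([.546,.031,.120],[0,0,1]),status.read_state()['ee_pos'])
for c in (b,):
    z=c['z_map'];v,u=np.mgrid[0:384,0:512];T=c['world_from_camera'];P=np.stack([(u-c['cx'])/c['fx']*z,(v-c['cy'])/c['fy']*z,z],-1)@T[:3,:3].T+T[:3,3]
    q=P[(z>0)&(abs(P[...,0]-.547)<.025)&(abs(P[...,1]-.031)<.03)&(P[...,2]>.12)&(P[...,2]<.175)]
    print(len(q),np.median(q,0),q.min(0),q.max(0))
```

```text
([-0.0, 0.001, 0.0], [-0.1, -0.9, 127.7]) [0.54653309 0.03016059 0.24768026]
113 [0.54481836 0.02331525 0.15870975] [0.53638677 0.0191525  0.14246394] [0.55465764 0.03046433 0.17473439]
```

>>> jog_arm(
  plan=[
    [0,0,0,0,-1,15,-1],
    [0,0,0,0,-1,40,-1],
    [0,0,0,0,-1,65,-1],
    [0,0,0,0,-1,90,-1],
    [0,0,0,0,-1,110,-1],
    [0,0,0,0,-1,122,-1],
    [0,0,0,0,-1,128.5,-1],
    [0,0,0,0,-1,128.5,-1],
    [0,0,0,0,-1,128.5,-1],
  ],
)

```text
time: 6.6
ee_pos: [0.547, 0.0316, 0.1206]
eef_rot: [0.991, 0.132, 0.001, 0.0]
ft_force: [-0.3, 0.1, -0.5]
width: 0.0132
grip_force: 25.0
```

Run:
```python
from h import *
s=status.read_state();print(s['ee_pos'],s['ft_force'])
R=Rn.from_quat(s['eef_rot']);C=np.array([.509,.0305,.119])
# start angle 0 (world +x), CCW; r 38->32 first
for call in range(1):
    for k in range(1,25):
        a=k*15*np.pi/180; r=.037-.005*min(1,k/12)
        p=C+[r*np.cos(a),r*np.sin(a),0]; print(k,R.inv().apply(p-s['ee_pos'])[:2].__mul__(1000).round(0).tolist())
```

```text
[0.54696635 0.03163951 0.12062628] [-0.29309006  0.12069259 -0.47521245]
1 [-0.0, -9.0]
2 [-2.0, -18.0]
3 [-6.0, -27.0]
4 [-12.0, -34.0]
5 [-19.0, -39.0]
6 [-28.0, -42.0]
7 [-37.0, -43.0]
8 [-46.0, -41.0]
9 [-53.0, -38.0]
10 [-60.0, -32.0]
11 [-65.0, -25.0]
12 [-68.0, -17.0]
13 [-69.0, -9.0]
14 [-68.0, -1.0]
15 [-65.0, 7.0]
16 [-60.0, 14.0]
17 [-53.0, 19.0]
18 [-45.0, 22.0]
19 [-37.0, 23.0]
20 [-29.0, 22.0]
21 [-21.0, 19.0]
22 [-14.0, 14.0]
23 [-9.0, 7.0]
24 [-6.0, -0.0]
```

>>> jog_arm(
  plan=[
    [0,0,0,0,-9,0,-1],
    [0,0,0,-2,-18,0,-1],
    [0,0,0,-6,-27,0,-1],
    [0,0,0,-12,-34,0,-1],
    [0,0,0,-19,-39,0,-1],
    [0,0,0,-28,-42,0,-1],
    [0,0,0,-37,-43,0,-1],
    [0,0,0,-46,-41,0,-1],
    [0,0,0,-53,-38,0,-1],
    [0,0,0,-60,-32,0,-1],
    [0,0,0,-65,-25,0,-1],
    [0,0,0,-68,-17,0,-1],
  ],
)

```text
time: 7.8
ee_pos: [0.4762, 0.0294, 0.12]
eef_rot: [0.991, 0.132, 0.0, 0.0]
ft_force: [0.3, 0.6, -0.3]
width: 0.0133
grip_force: 25.0
```

>>> jog_arm(
  plan=[
    [0,0,0,-1,8,0,-1],
    [0,0,0,0,16,0,-1],
    [0,0,0,3,24,0,-1],
    [0,0,0,8,31,0,-1],
    [0,0,0,15,36,0,-1],
    [0,0,0,23,39,0,-1],
    [0,0,0,31,40,0,-1],
    [0,0,0,39,39,0,-1],
    [0,0,0,47,36,0,-1],
    [0,0,0,54,31,0,-1],
    [0,0,0,59,24,0,-1],
    [0,0,0,62,17,0,-1],
  ],
)

```text
time: 9.0
ee_pos: [0.5409, 0.0314, 0.1199]
eef_rot: [0.991, 0.132, 0.0, -0.0]
ft_force: [-0.2, -0.2, -1.2]
width: 0.0135
grip_force: 25.0
```

```bash
cat >> h.py <<'E'
def see(tag):
    b=snap('side','s'+tag);a=snap('top','t'+tag);s=b['state']
    print(s['time'],s['ee_pos'].round(4),s['ft_force'].round(1),s['width'])
    cv2.imwrite(f'pics/m{tag}.png',np.hstack([cv2.resize(b['image'][140:205,190:290,::-1],(400,400),interpolation=cv2.INTER_CUBIC),cv2.resize(a['image'][150:270,165:285,::-1],(400,400),interpolation=cv2.INTER_CUBIC)]))
    for n,c in(('t',a),('s',b)):
        z=c['z_map'];v,u=np.mgrid[0:384,0:512];T=c['world_from_camera'];P=np.stack([(u-c['cx'])/c['fx']*z,(v-c['cy'])/c['fy']*z,z],-1)@T[:3,:3].T+T[:3,3]
        hsv=cv2.cvtColor(c['image'],cv2.COLOR_RGB2HSV)
        m=((hsv[...,0]<22)&(hsv[...,1]>95)&(z>0)&(P[...,2]<.048)&(np.hypot(P[...,0]-.509,P[...,1]-.03)<.075)).astype(np.uint8)
        k,l,st,ce=cv2.connectedComponentsWithStats(m)
        for i in range(1,k):
            if st[i,4]>8: print(n,st[i,4],ce[i].round(),P[l==i].mean(0).round(3))
        d=P[(hsv[...,2]>120)&(hsv[...,1]<60)&(P[...,2]>.04)&(P[...,2]<.054)&(np.hypot(P[...,0]-.509,P[...,1]-.03)<.115)]
        if len(d): print(n,'dish',d[:,:2].min(0).round(3),d[:,:2].max(0).round(3))
E
python3 - <<'E'
from h import *
see('3')
s=status.read_state();R=Rn.from_quat(s['eef_rot']);C=np.array([.509,.0305,.119])
print([R.inv().apply(C+[.026*np.cos(a),.026*np.sin(a),0]-s['ee_pos']).__mul__(1000).round(0).tolist() for a in np.radians(np.arange(15,361,15))])
E
```

```text
9.0 [0.5409 0.0314 0.1199] [-0.2 -0.2 -1.2] 0.013486415835627442
t dish [ 0.481 -0.045] [ 0.549 -0.026]
s 101 [258. 173.] [0.545 0.024 0.03 ]
s 84 [244. 177.] [0.509 0.022 0.023]
s 30 [228. 178.] [0.47  0.02  0.025]
s dish [ 0.416 -0.048] [0.603 0.106]
[[-5.0, -7.0, 1.0], [-6.0, -13.0, 1.0], [-8.0, -20.0, 1.0], [-12.0, -25.0, 1.0], [-18.0, -29.0, 1.0], [-24.0, -32.0, 1.0], [-31.0, -33.0, 1.0], [-38.0, -32.0, 1.0], [-44.0, -29.0, 1.0], [-49.0, -25.0, 1.0], [-53.0, -20.0, 1.0], [-56.0, -14.0, 1.0], [-57.0, -7.0, 1.0], [-56.0, -0.0, 1.0], [-54.0, 6.0, 1.0], [-49.0, 11.0, 1.0], [-44.0, 16.0, 1.0], [-38.0, 18.0, 1.0], [-31.0, 19.0, 1.0], [-24.0, 18.0, 1.0], [-18.0, 16.0, 1.0], [-13.0, 12.0, 1.0], [-8.0, 6.0, 1.0], [-6.0, 0.0, 1.0]]
```

View pics/m3.png

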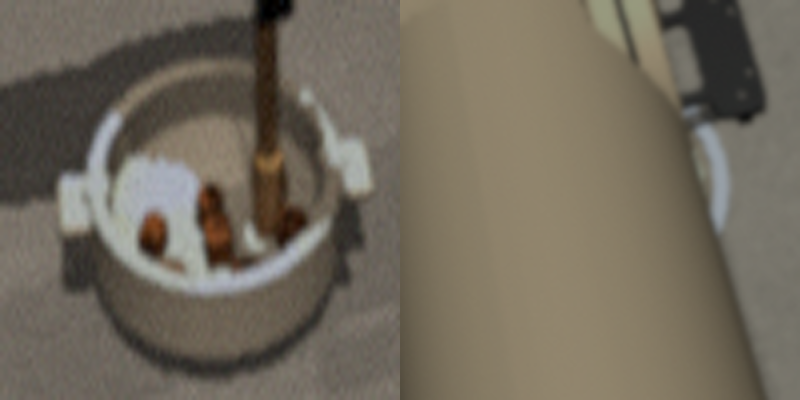

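The side view shows most beads gathered on the near (-y) side, one ahead of the head at (290,220), with the dish unmoved. Top is blocked by the arm. I'll do a second and third round.

>>> jog_arm(
  plan=[
    [0,0,0,-2,-8,0,-1],
    [0,0,0,-4,-15,0,-1],
    [0,0,0,-7,-22,0,-1],
    [0,0,0,-12,-27,0,-1],
    [0,0,0,-18,-31,0,-1],
    [0,0,0,-24,-34,0,-1],
    [0,0,0,-31,-35,0,-1],
    [0,0,0,-38,-34,0,-1],
    [0,0,0,-45,-31,0,-1],
    [0,0,0,-51,-27,0,-1],
    [0,0,0,-55,-21,0,-1],
    [0,0,0,-58,-14,0,-1],
  ],
)

```text
time: 10.3
ee_pos: [0.4811, 0.0278, 0.12]
eef_rot: [0.991, 0.132, 0.0, 0.0]
ft_force: [0.2, 0.4, 0.3]
width: 0.0134
grip_force: 25.0
```

>>> jog_arm(
  plan=[
    [0,0,0,-1,8,0,-1],
    [0,0,0,0,15,0,-1],
    [0,0,0,3,22,0,-1],
    [0,0,0,8,28,0,-1],
    [0,0,0,14,32,0,-1],
    [0,0,0,20,34,0,-1],
    [0,0,0,27,35,0,-1],
    [0,0,0,34,34,0,-1],
    [0,0,0,41,32,0,-1],
    [0,0,0,47,28,0,-1],
    [0,0,0,51,22,0,-1],
    [0,0,0,54,15,0,-1],
  ],
)

```text
time: 11.5
ee_pos: [0.5381, 0.0287, 0.1202]
eef_rot: [0.991, 0.132, 0.001, 0.0]
ft_force: [0.2, -0.2, -0.7]
width: 0.0133
grip_force: 25.0
```

>>> jog_arm(
  plan=[
    [0,0,0,-1,-7,0,-1],
    [0,0,0,-3,-14,0,-1],
    [0,0,0,-6,-21,0,-1],
    [0,0,0,-11,-26,0,-1],
    [0,0,0,-17,-30,0,-1],
    [0,0,0,-23,-33,0,-1],
    [0,0,0,-23,-33,0,-1],
  ],
)

```text
time: 12.2
ee_pos: [0.5054, 0.0539, 0.12]
eef_rot: [0.991, 0.132, -0.0, 0.0]
ft_force: [-0.0, 0.6, 0.2]
width: 0.0135
grip_force: 25.0
```

Run:
```python
from h import *
see('4')
```

```text
12.2 [0.5054 0.0539 0.12  ] [-0.   0.6  0.2] 0.013489079942589797
t 89 [237. 190.] [0.546 0.014 0.027]
t 34 [251. 211.] [ 0.498 -0.018  0.03 ]
t 36 [248. 220.] [ 0.479 -0.011  0.03 ]
t dish [ 0.434 -0.045] [0.605 0.049]
s 62 [239. 168.] [0.499 0.043 0.034]
s 144 [258. 173.] [0.544 0.03  0.026]
s 34 [228. 176.] [0.47  0.029 0.023]
s dish [ 0.416 -0.048] [0.603 0.103]
```

View pics/m4.png

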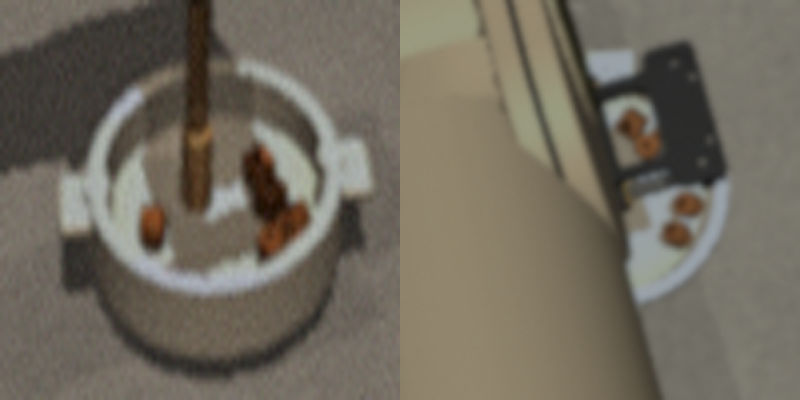

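>>> jog_arm(
  plan=[
    [0,0,0,0,0,-15,-1],
    [0,0,0,0,0,-40,-1],
    [0,0,0,0,0,-65,-1],
    [0,0,0,0,0,-90,-1],
    [0,0,0,-20,6,-110,-1],
    [0,0,0,-40,12,-115,-1],
    [0,0,0,-60,18,-115,-1],
    [0,0,0,-78,24,-115,-1],
    [0,0,0,-78,24,-115,-1],
    [0,0,0,-78,24,-115,-1],
  ],
)

```text
time: 13.3
ee_pos: [0.4378, 0.0105, 0.236]
eef_rot: [0.991, 0.132, 0.001, 0.0]
ft_force: [0.3, 0.4, 0.2]
width: 0.0136
grip_force: 25.0
```

Run:
```python
from h import *
w=snap('wrist','w5'); cv2.imwrite('pics/w5.png',cv2.resize(w['image'][:240,:,::-1],(800,375)))
s=w['state'];print(s['time'],s['ee_pos'],w['fx'],w['cx'],w['cy'])
```

```text
13.3 [0.43777394 0.01051159 0.23596118] 328.8881028002671 252.4886194876915 188.03107136584183
```

View pics/w5.png

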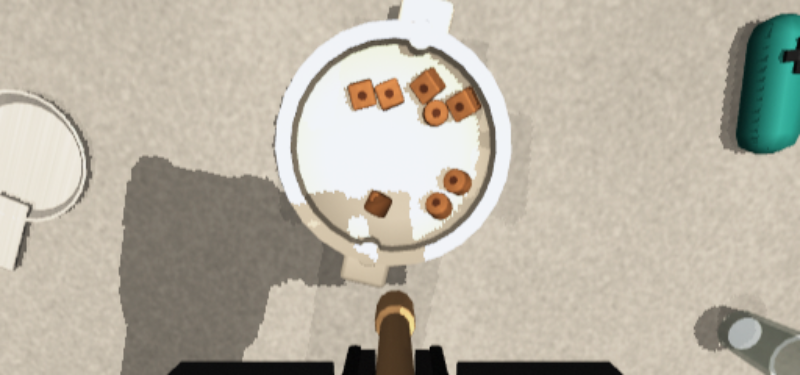

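Wrist view (800 px wide): four squares at (361,95), (388,93), (427,85), (462,103). Rounds are at (435,112), (457,181), (438,205), with the fourth, dark one at (378,204). The bump line runs (420,45)-(368,245), so only a round on the left is missing. The round at (378,204) sits on the line, so I'll stir it about 25 mm left.

Run:
```python
from h import *
w=load('w5');s=w['state'];R=Rn.from_quat(s['eef_rot'])
M=np.eye(4);M[:3,:3]=R.as_matrix();M[:3,3]=s['ee_pos'];w['world_from_camera']=M@w['mount']
px={'bumpT':(420,45,.04),'bumpB':(368,245,.04),'rimL':(275,140,.046),'rimR':(511,140,.046),'bead':(378,204,.018),'rA':(438,205,.018),'rB':(457,181,.018),'sq0':(361,95,.018),'sq1':(388,93,.018),'H0':(412,178,.018),'H1':(408,195,.018),'H2':(370,190,.018)}
for n,(u,v,z) in px.items():
    p=onz(w,u*.64,v*.64,z); d=pt(w,u*.64,v*.64)
    print(n,p.round(4),'depth',d.round(4), 'rel',(R.inv().apply(p-s['ee_pos'])*1000).round(0)[:2] )
```

```text
bumpT [0.5756 0.0314 0.04  ] depth [0.5744 0.0314 0.0468] rel [138.  16.]
bumpB [0.4422 0.0315 0.04  ] depth [0.4435 0.0315 0.0467] rel [  9. -19.]
rimL [0.495  0.1075 0.046 ] depth [0.495  0.1077 0.0453] rel [ 80. -79.]
rimR [ 0.5353 -0.0418  0.046 ] depth [ 5.386e-01 -5.130e-02 -3.000e-04] rel [80. 76.]
bead [0.4694 0.032  0.018 ] depth [0.4704 0.032  0.0277] rel [ 36. -13.]
rA [ 0.4801 -0.0106  0.018 ] depth [ 0.4811 -0.0093  0.0299] rel [35. 31.]
rB [ 0.5002 -0.019   0.018 ] depth [ 0.5005 -0.0175  0.0293] rel [52. 45.]
sq0 [0.5386 0.0622 0.018 ] depth [0.5378 0.0613 0.028 ] rel [110. -24.]
sq1 [0.5447 0.0445 0.018 ] depth [0.5439 0.0441 0.0272] rel [112.  -5.]
H0 [0.4937 0.013  0.018 ] depth [0.4933 0.0126 0.0096] rel [54. 12.]
H1 [0.4813 0.0125 0.018 ] depth [0.4807 0.0121 0.0095] rel [42.  9.]
H2 [0.4776 0.0401 0.018 ] depth [0.4769 0.0403 0.0097] rel [ 46. -18.]
```

>>> jog_arm(
  plan=[
    [0,0,0,27,6,0,-1],
    [0,0,0,54,12,0,-1],
    [0,0,0,54,12,0,-1],
    [0,0,0,54,12,30,-1],
    [0,0,0,54,12,60,-1],
    [0,0,0,54,12,90,-1],
    [0,0,0,54,12,110,-1],
    [0,0,0,54,12,116,-1],
    [0,0,0,54,12,116,-1],
    [0,0,0,48,11,116,-1],
    [0,0,0,41,9,116,-1],
    [0,0,0,41,9,116,-1],
  ],
)

```text
time: 14.55
ee_pos: [0.4787, 0.0124, 0.1198]
eef_rot: [0.991, 0.132, 0.0, 0.0]
ft_force: [0.7, 0.2, -0.1]
width: 0.0131
grip_force: 25.0
```

>>> jog_arm(
  plan=[
    [0,0,0,1,-5,0,-1],
    [0,0,0,2,-10,0,-1],
    [0,0,0,2,-15,0,-1],
    [0,0,0,3,-20,0,-1],
    [0,0,0,3,-25,0,-1],
    [0,0,0,4,-30,0,-1],
    [0,0,0,4,-30,0,-1],
    [0,0,0,4,-28,-20,-1],
    [0,0,0,4,-28,-50,-1],
    [0,0,0,4,-28,-80,-1],
    [0,0,0,4,-28,-105,-1],
    [0,0,0,4,-28,-116,-1],
  ],
)

```text
time: 15.75
ee_pos: [0.4766, 0.0406, 0.2371]
eef_rot: [0.991, 0.132, 0.002, 0.0]
ft_force: [-0.2, -0.4, -0.6]
width: 0.0131
grip_force: 25.0
```

>>> jog_arm(
  plan=[
    [0,0,0,-20,10,0,-1],
    [0,0,0,-45,20,0,-1],
    [0,0,0,-45,20,0,-1],
    [0,0,0,-45,20,0,-1],
  ],
)

```text
time: 16.15
ee_pos: [0.4373, 0.0092, 0.2345]
eef_rot: [0.991, 0.132, -0.0, 0.0]
ft_force: [0.0, 0.6, -0.7]
width: 0.0137
grip_force: 25.0
```

Run:
```python
from h import *
w=snap('wrist','w6'); cv2.imwrite('pics/w6.png',cv2.resize(w['image'][:240,:,::-1],(800,375)))
s=w['state'];print(s['time'],s['ee_pos'],s['width'],rel([.4455,-.2795,.250],[0,0,1]))
```

```text
16.15 [0.43731681 0.00916863 0.23445549] 0.013665128591732707 ([0.0, 0.0, -0.0], [-68.1, 281.1, -15.4])
```

View pics/w6.png

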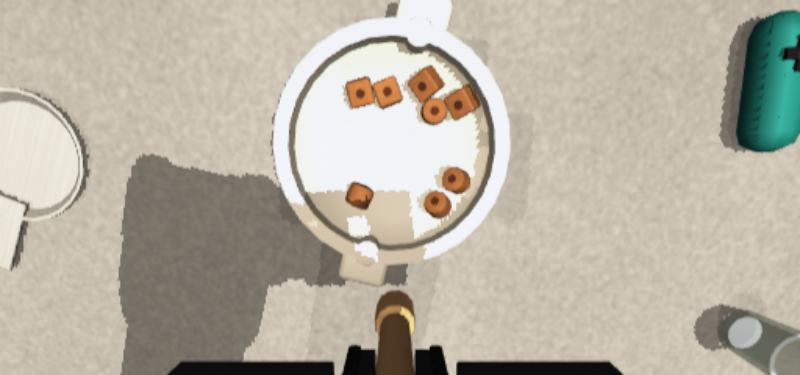

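The wrist view shows the round bead now at (360,195), about 13 mm left of the line, which passes x≈380 there. Left holds two squares and one round; right holds two squares and three rounds. All eight beads are in the dish. Back to the cup.

>>> jog_arm(
  plan=[
    [0,0,0,-4,14,-6,-1],
    [0,0,0,-9,38,-15,-1],
    [0,0,0,-17,70,-15,-1],
    [0,0,0,-25,102,-15,-1],
    [0,0,0,-32,134,-15,-1],
    [0,0,0,-40,166,-15,-1],
    [0,0,0,-48,198,-15,-1],
    [0,0,0,-56,230,-15,-1],
    [0,0,0,-62,255,-15,-1],
    [0,0,0,-66,273,-15,-1],
    [0,0,0,-68,281,-15,-1],
    [0,0,0,-68,281,-15,-1],
  ],
)

```text
time: 17.4
ee_pos: [0.4457, -0.2796, 0.2495]
eef_rot: [0.991, 0.132, -0.0, -0.0]
ft_force: [-0.4, 0.7, 0.4]
width: 0.0134
grip_force: 25.0
```

Run:
```python
from h import *
b=snap('side','s7');s=status.read_state();print(s['ee_pos'],rel([.445,-.2795,.250],[0,0,1]))
c=b;z=c['z_map'];v,u=np.mgrid[0:384,0:512];T=c['world_from_camera'];P=np.stack([(u-c['cx'])/c['fx']*z,(v-c['cy'])/c['fy']*z,z],-1)@T[:3,:3].T+T[:3,3]
q=P[(z>0)&(abs(P[...,0]-.4444)<.035)&(abs(P[...,1]+.2795)<.04)]
w=q[(q[:,2]>.055)&(q[:,2]<.072)];print('rim',len(w),w.min(0),w.max(0))
for a,b_ in((.15,.175),(.19,.22)):
    w=q[(q[:,2]>a)&(q[:,2]<b_)];print('stick',len(w),np.median(w,0),w.min(0),w.max(0))
print(q[(q[:,2]>.1)][:,2].min())
```

```text
[ 0.44584774 -0.27862102  0.24962718] ([-0.001, 0.0, 0.0], [-1.0, 0.6, -0.4])
rim 251 [ 0.42624069 -0.30115142  0.05511429] [ 0.46451272 -0.26060446  0.06726269]
stick 142 [ 0.43859478 -0.29027397  0.16291706] [ 0.42835432 -0.29345929  0.15016727] [ 0.44821499 -0.28167199  0.17477347]
stick 148 [ 0.44145814 -0.28673123  0.20582086] [ 0.43386693 -0.28988442  0.19015132] [ 0.4488282  -0.28100583  0.21996013]
0.14414681474385932
```

The stick has swivelled about 4° in the pads. I'll correct the tilt and re-measure before lowering.

>>> jog_arm(
  plan=[
    [0,0.033,0,0,0.5,0,-1],
    [0,0.067,0,0,0.5,0,-1],
    [0,0.067,0,0,0.5,0,-1],
    [0,0.067,0,0,0.5,0,-1],
  ],
)

```text
time: 17.85
ee_pos: [0.4452, -0.28, 0.2503]
eef_rot: [0.991, 0.132, 0.033, -0.004]
ft_force: [-0.4, -0.2, -0.7]
width: 0.0137
grip_force: 25.0
```

```bash
cat > st.py <<'E'
from h import *
b=snap('side','s8');s=status.read_state();R=Rn.from_quat(s['eef_rot']);print(s['time'],s['ee_pos'],s['ft_force'],'world -z in tool',R.inv().apply([0,0,-1]).round(3),'world x',R.inv().apply([1,0,0]).round(3),'grip',s['grip_force'],s['width'])
c=b;z=c['z_map'];v,u=np.mgrid[0:384,0:512];T=c['world_from_camera'];P=np.stack([(u-c['cx'])/c['fx']*z,(v-c['cy'])/c['fy']*z,z],-1)@T[:3,:3].T+T[:3,3]
q=P[(z>0)&(abs(P[...,0]-.4444)<.035)&(abs(P[...,1]+.2795)<.04)]
w=q[(q[:,2]>.055)&(q[:,2]<.072)];print('rim',len(w),w.min(0),w.max(0))
for a in np.arange(.08,.25,.02):
    w=q[(q[:,2]>a)&(q[:,2]<a+.02)]
    if len(w):print('stick',len(w),np.median(w,0).round(4),w.min(0).round(4),w.max(0).round(4))
E
python3 st.py
```

```text
17.9 [ 0.44544125 -0.27985308  0.25019182] [ 0.17108069  1.09409744 -0.72911683] world -z in tool [-0.067 -0.001  0.998] world x [0.963 0.262 0.065] grip 24.99955527484417 0.013528665075362734
rim 248 [ 0.4261967  -0.30105471  0.0550072 ] [ 0.46451478 -0.26060963  0.06762701]
stick 76 [ 0.4441 -0.2889  0.1533] [ 0.4342 -0.2916  0.1454] [ 0.4533 -0.2821  0.1599]
stick 127 [ 0.445  -0.289   0.1707] [ 0.434  -0.2916  0.1601] [ 0.4538 -0.28    0.18  ]
stick 109 [ 0.4441 -0.2863  0.1873] [ 0.435  -0.2909  0.1801] [ 0.452  -0.2762  0.1997]
stick 101 [ 0.4442 -0.2865  0.2101] [ 0.4366 -0.2885  0.2001] [ 0.4506 -0.2791  0.22  ]
stick 100 [ 0.444  -0.2863  0.2303] [ 0.4367 -0.2891  0.2204] [ 0.4506 -0.2798  0.2398]
stick 97 [ 0.4471 -0.295   0.2551] [ 0.4376 -0.299   0.24  ] [ 0.4595 -0.2851  0.2599]
```

>>> jog_arm(
  plan=[
    [0,0,0,-0.5,0,20,-1],
    [0,0,0,-2,0,45,-1],
    [0,0,0,-3.5,0,65,-1],
    [0,0,0,-4,0,74,-1],
    [0,0,0,-4.5,0,82,-1],
    [0,0,0,-5,0,90,-1],
    [0,0,0,-5.5,0,98,-1],
    [0,0,0,-6,0,106,-1],
    [0,0,0,-6.5,0,114,-1],
    [0,0,0,-7,0,120,-1],
    [0,0,0,-7,0,120,-1],
  ],
)

```text
time: 19.0
ee_pos: [0.4461, -0.2795, 0.1288]
eef_rot: [0.991, 0.132, 0.033, -0.005]
ft_force: [-0.1, 0.3, 0.1]
width: 0.013
grip_force: 25.0
```

```bash
python3 st.py
```

```text
19.05 [ 0.44640982 -0.27962794  0.12936772] [-0.39307382  0.27796157 -0.41025624] world -z in tool [-0.067  0.     0.998] world x [0.963 0.262 0.064] grip 24.99945330200717 0.013575842233868846
rim 284 [ 0.42620613 -0.30086955  0.05509825] [ 0.46451336 -0.26316996  0.07193636]
stick 54 [ 0.4451 -0.286   0.0897] [ 0.4379 -0.2885  0.0803] [ 0.4508 -0.2824  0.0987]
stick 2 [ 0.4451 -0.2884  0.1009] [ 0.4442 -0.289   0.1003] [ 0.4459 -0.2878  0.1015]
stick 122 [ 0.4164 -0.2902  0.2172] [ 0.4095 -0.3194  0.2012] [ 0.4744 -0.26    0.22  ]
stick 693 [ 0.4468 -0.3048  0.2236] [ 0.4094 -0.3195  0.22  ] [ 0.4793 -0.2445  0.24  ]
stick 631 [ 0.4421 -0.2971  0.2469] [ 0.4099 -0.3189  0.24  ] [ 0.474  -0.2605  0.2599]
```

>>> jog_arm(
  plan=[
    [0,0,0,-0.3,0,4,-1],
    [0,0,0,-0.5,0,8,-1],
    [0,0,0,-0.7,0,11,-1],
    [0,0,0,-0.9,0,13.5,-1],
    [0,0,0,-0.9,0,13.5,-1],
  ],
)

```text
time: 19.55
ee_pos: [0.4464, -0.2796, 0.1158]
eef_rot: [0.991, 0.132, 0.033, -0.005]
ft_force: [-0.1, -0.3, -0.8]
width: 0.0134
grip_force: 25.0
```

>>> jog_arm(
  plan=[
    [0,0,0,0,0,0,-0.6],
    [0,0,0,0,0,0,-0.5],
    [0,0,0,0,0,0,-0.4],
    [0,0,0,0,0,0,-0.2],
    [0,0,0,0,0,0,0],
    [0,0,0,0,0,0,0.2],
    [0,0,0,0,0,0,0.3],
    [0,0,0,0,0,0,0.3],
  ],
)

```text
time: 20.35
ee_pos: [0.4466, -0.2797, 0.1162]
eef_rot: [0.991, 0.132, 0.033, -0.004]
ft_force: [-0.2, -0.1, -0.1]
width: 0.0538
grip_force: 0.0
```

```bash
python3 st.py
```

```text
20.4 [ 0.44660718 -0.27972334  0.11620009] [ 0.4105955  -0.86894551 -0.47000998] world -z in tool [-0.067 -0.     0.998] world x [0.963 0.262 0.065] grip 0.0 0.054997966132300055
rim 212 [ 0.42623277 -0.30015468  0.05505548] [ 0.46450851 -0.26742161  0.07169901]
stick 1 [ 0.4428 -0.2868  0.0809] [ 0.4428 -0.2868  0.0809] [ 0.4428 -0.2868  0.0809]
stick 12 [ 0.4533 -0.3152  0.1188] [ 0.4462 -0.3178  0.1167] [ 0.4653 -0.3119  0.1198]
stick 13 [ 0.4574 -0.3147  0.1209] [ 0.4464 -0.3176  0.1202] [ 0.4654 -0.3122  0.1233]
stick 56 [ 0.4361 -0.2544  0.155 ] [ 0.425  -0.2585  0.1481] [ 0.4462 -0.247   0.1599]
stick 58 [ 0.4353 -0.2535  0.1643] [ 0.4239 -0.2581  0.16  ] [ 0.4453 -0.2471  0.1668]
stick 20 [ 0.4131 -0.2925  0.1993] [ 0.4095 -0.3118  0.1905] [ 0.4687 -0.2405  0.1999]
stick 247 [ 0.4443 -0.3082  0.2099] [ 0.4098 -0.3195  0.2001] [ 0.4789 -0.2404  0.2199]
stick 630 [ 0.4421 -0.3     0.2297] [ 0.4097 -0.3194  0.22  ] [ 0.4748 -0.2613  0.24  ]
stick 421 [ 0.4419 -0.295   0.2502] [ 0.4131 -0.3055  0.2401] [ 0.4675 -0.277   0.26  ]
```

>>> jog_arm(
  plan=[
    [0,0,0,0,0,0,0.6],
    [0,0,0,0,0,0,1],
    [0,0,0,0,0,0,1],
    [0,0,0,0,0,0,1],
    [0,0,0,0,0,0,1],
    [0,0,0,0,0,-10,1],
    [0,0,0,0,0,-30,1],
    [0,0,0,0,0,-55,1],
    [0,0,0,0,0,-80,1],
    [0,0,0,0,0,-105,1],
    [0,0,0,0,0,-130,1],
    [0,0,0,0,0,-140,1],
  ],
)

```text
time: 21.6
ee_pos: [0.4382, -0.2827, 0.2591]
eef_rot: [0.991, 0.132, 0.035, -0.003]
ft_force: [0.5, 0.5, -0.0]
width: 0.0872
grip_force: 0.0
```

>>> jog_arm(
  plan=[
    [0,0,0,-20,0,-15,1],
    [0,0,0,-50,20,-30,1],
    [0,0,0,-90,50,-30,1],
    [0,0,0,-130,75,-30,1],
    [0,0,0,-170,100,-30,1],
    [0,0,0,-210,120,-30,1],
    [0,0,0,-250,140,-30,1],
    [0,0,0,-270,160,-30,1],
    [0,0,0,-270,160,-30,1],
    [0,0,0,-270,160,-30,1],
  ],
)

```text
time: 22.6
ee_pos: [0.2174, -0.5075, 0.2672]
eef_rot: [0.991, 0.132, 0.033, -0.005]
ft_force: [0.6, 0.1, 0.3]
width: 0.0866
grip_force: 0.0
```

Run:
```python
from h import *
a=snap('top','t9');b=snap('side','s9');s=b['state'];print(s['time'],s['ee_pos'],s['ft_force'])
cv2.imwrite('pics/end.png',np.hstack([cv2.resize(a['image'][150:280,170:400,::-1],(460,400),interpolation=cv2.INTER_CUBIC),cv2.resize(b['image'][140:310,150:290,::-1],(330,400),interpolation=cv2.INTER_CUBIC)]))
see('9')
```

```text
22.65 [ 0.21820727 -0.50694324  0.26741263] [ 0.98391549  0.1497049  -0.5244297 ]
22.7 [ 0.2186 -0.5067  0.2676] [0.3 0.8 0.3] 0.08701585599891522
t 130 [240. 190.] [0.548 0.007 0.03 ]
t 78 [220. 193.] [0.54  0.053 0.027]
t 34 [251. 211.] [ 0.498 -0.018  0.029]
t 36 [248. 220.] [ 0.479 -0.011  0.029]
t 27 [223. 224.] [0.47  0.046 0.028]
t dish [ 0.415 -0.045] [0.603 0.11 ]
s 136 [258. 173.] [0.545 0.031 0.026]
s 28 [228. 173.] [0.471 0.038 0.024]
s dish [ 0.416 -0.048] [0.603 0.109]
```

View pics/end.png

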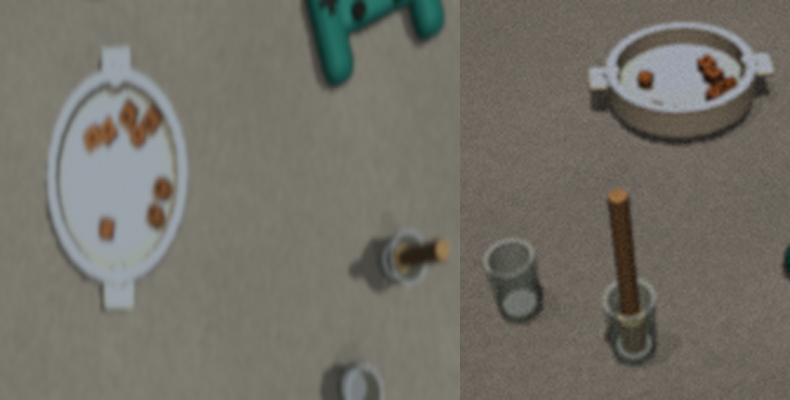

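The end view shows the stirrer standing in its cup at (625,260), the cup unmoved, and all beads in the dish. One numeric check of bead shapes in the last wrist picture before handing in.

Run:
```python
from h import *
w=load('w6');im=w['image'];s=w['state']
M=np.eye(4);M[:3,:3]=Rn.from_quat(s['eef_rot']).as_matrix();M[:3,3]=s['ee_pos'];T=M@w['mount'];z=w['z_map']
v,u=np.mgrid[0:384,0:512];P=np.stack([(u-w['cx'])/w['fx']*z,(v-w['cy'])/w['fy']*z,z],-1)@T[:3,:3].T+T[:3,3]
hsv=cv2.cvtColor(im,cv2.COLOR_RGB2HSV)
for n,(a,b) in {'?':(360,195),'s1':(361,93),'s2':(388,91),'s3':(425,83),'s4':(462,103),'r1':(435,110),'r2':(456,180),'r3':(437,204)}.items():
    x,y=int(a*.64),int(b*.64); 
    win=np.zeros(z.shape,bool);win[y-11:y+12,x-11:x+12]=1
    m=win&(P[...,2]>.0235)&(P[...,2]<.034)&(hsv[...,1]>90)
    k,l,st,ce=cv2.connectedComponentsWithStats(m.astype(np.uint8)); i=l[y-3:y+4,x-3:x+4].max() if k>1 else 0
    q=(l==i).astype(np.uint8); c=max(cv2.findContours(q,0,2)[0],key=cv2.contourArea)
    r=cv2.minAreaRect(c);e=cv2.minEnclosingCircle(c)[1]
    print(n,'zmax',P[q>0][:,2].max().round(4),'zspread',np.percentile(P[q>0][:,2],[10,50,90]).round(4),'rect',np.round(r[1],1),'fill circ',round(cv2.contourArea(c)/(3.14*e*e),2),'fill rect',round(cv2.contourArea(c)/(r[1][0]*r[1][1]),2))
def show(a,b):
    x,y=int(a*.64),int(b*.64);g=cv2.cvtColor(im,cv2.COLOR_RGB2GRAY);print(g[y-9:y+10,x-9:x+10])
np.set_printoptions(linewidth=200)
show(360,195);show(361,93);show(435,110)
```

```text
? zmax 0.0286 zspread [0.0242 0.026  0.0276] rect [13.1 13.5] fill circ 0.7 fill rect 0.81
s1 zmax 0.0297 zspread [0.0247 0.0266 0.0282] rect [16.9 21.4] fill circ 0.59 fill rect 0.73
s2 zmax 0.0274 zspread [0.0244 0.0253 0.0264] rect [16.3 20.1] fill circ 0.61 fill rect 0.73
s3 zmax 0.0324 zspread [0.0246 0.0276 0.0307] rect [23. 18.] fill circ 0.54 fill rect 0.63Traceback (most recent call last):
  File "<stdin>", line 13, in <module>
ZeroDivisionError: float division by zero
```

Run:
```python
from h import *
np.set_printoptions(linewidth=200)
w=load('w6');im=w['image'];s=w['state']
M=np.eye(4);M[:3,:3]=Rn.from_quat(s['eef_rot']).as_matrix();M[:3,3]=s['ee_pos'];T=M@w['mount'];z=w['z_map']
v,u=np.mgrid[0:384,0:512];P=np.stack([(u-w['cx'])/w['fx']*z,(v-w['cy'])/w['fy']*z,z],-1)@T[:3,:3].T+T[:3,3]
g=cv2.cvtColor(im,cv2.COLOR_RGB2GRAY);Z=(P[...,2]*1000).round().astype(int)
for a,b in((360,195),(361,93),(388,91),(462,103),(425,83)):
    x,y=int(a*.64),int(b*.64);print(a,b);print(np.hstack([g[y-10:y+11,x-10:x+11],]))
    if b==195: print(Z[y-10:y+11,x-10:x+11])
```

```text
360 195
[[244 244 244 244 244 244 244 244 244 244 244 244 244 244 244 244 244 244 244 244 244]
 [244 244 244 244 244 243 234 234 244 244 244 244 244 244 244 244 244 244 244 244 244]
 [244 244 244 244 230 214 165 165 205 210 234 244 244 244 244 244 244 244 244 244 244]
 [244 244 231 230 178  97  78  85  76  86 163 204 223 234 244 244 244 244 244 244 244]
 [244 244 195 195 129  76  95 111 114 103  86  60 120 161 208 234 244 244 244 244 244]
 [244 243 195 177  83  90 106 123 131 134 126 114  88  60  70 162 223 244 244 244 244]
 [244 244 195 125  81  99 115 127 133 138 143 147 128 110  98  70 122 213 244 244 244]
 [244 230 177  76  89 107 122 130 135 141 146 147 145 142 132 113  89  95 215 244 244]
 [230 194 123  80  97 114 125 130 135 142 147 145 145 142 140 135 117  96 108 225 232]
 [194 194  67  89 103 117 126 131 139 143 147 146 144 143 141 133 123 112  88 166 204]
 [195 176  60  96 108 122 127 135 141 145 147 145 144 142 120 131 121 111  81 185 203]
 [194 128  65 101 114 124 130 138 143 148 147 146 145 142  81 127 117 104  84 204 203]
 [194  89  66 105 120 128 133 140 145 148 147 14
[... 8763 characters left out ...]
80]
 [153  97 120 120 124 108  58  57  56  55  81 126 127 129 130 131 137 147 106  73 154]
 [186  92 111 123 125 125  84  64  58  74 109 127 128 129 131 130 123 112  92 192 229]
 [186 151 106 122 124 124 115 101  94 108 126 128 129 132 129 120  98 123 197 243 243]
 [186 186 155 110 126 123 123 123 124 127 127 128 130 129 119  89 122 214 243 243 243]
 [188 187 188 124 111 122 122 124 125 126 128 130 126 115  87 114 215 243 243 243 227]
 [188 188 188 166 100 116 122 125 126 130 130 124 110  83 151 184 242 243 242 227 184]
 [188 188 188 187 155 118 124 127 128 129 123 105 101  87 171 177 214 209 217 160 185]
 [226 226 189 189 188 158 109 131 127 119  96  69 108 126 130 137 135 125 144 138 159]]
```

The lone bead's top is curved (22 to 28 mm, no hole on top), so it is a tipped round bead. The other four are flat squares with holes, and the arrangement holds.

```bash
python3 -c "
from bench import order
print(order.close_job())"
```

```text
the job is handed in; nothing more can be done
None
```

I handed the job in at about 23 s. The stirrer made just over two rounds of the dish, then one short push took a round bead across the line. The final camera views show two squares and one round on one side and two squares and three rounds on the other, all eight beads in the dish, and the stirrer back in its unmoved cup.

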